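# Lid the drying-room sample pots

## Robot

A 7-joint arm with a two-finger parallel gripper is mounted at the origin on the work surface. World frame = base frame: x ahead of the robot, y to its left, z up, the work surface at z = 0. Lengths are in m, angles in rad, forces in N, time in s.
With the tool pointing down it reaches from about 0.425 to 0.925 m from the base axis. Payload 6.8 kg.
Tool frame: the origin (TCP) lies between the finger pads; the fingertips stand 14 mm ahead of it and the grasp point (between the pads) lies 5 mm behind it; z points along the fingers, y is the line along which they close (so a half turn about z gives the same grasp; the last joint's range is limited). The gripper opens to 85 mm and grips with 20 to 120 N. Pads are 22 mm wide; open, the fingers measure 114 mm over their backs; the gripper's body (76 mm by 85 mm) begins 54 mm behind the grasp point. The pads swing forward as they close: fully open they stand 13 mm farther back than shut.
Start: joints at [-1.287, 0.477, 0.022, 1.555, -0.011, 1.109, -0.083], TCP at [0.258, 0.624, 0.245] pointing down, gripper open.
Joint ranges: [-2.96, 2.96], [-0.34, 2.1], [-1.41, 1.46], [0.24, 2.44], [-1.37, 4.51], [0.17, 1.92], [-2.96, 2.96]. Speed limits (rad/s): [2.39, 2.39, 3.14, 3.14, 3.14, 3.14, 3.14].

## Interface

Orientations are given as a 3x3 rotation matrix whose columns are the frame's x, y, z axes.
In Python, from plant import robot, eyes, read_state, sign_off gives the robot as it stands (robot), with the cameras (eyes), the readings as plain functions and the job as plain functions.
- The arm moves only by the tool inch_along, called after "Request:" as name(argument=value, ...) on one line, values as JSON. Schema: {"type":"object","properties":{"offsets":{"type":"object","properties":{"steps":{"type":"array","items":{"type":"array","items":{"type":"number"},"minItems":5,"maxItems":5},"minItems":1,"maxItems":20}},"additionalProperties":false,"required":["steps"]},"force":{"type":"number"},"only":{"type":"string"},"quiet":{"type":"boolean"},"lines":{"type":"string"}},"required":["offsets"],"additionalProperties":false}. offsets is an object whose key "steps" holds a list of rows, 1 to 20 of them, each of 5 numbers: the finger opening in m, then dx, dy, dz in shares of 0.75 m (1.0 is 0.75 m), then a turn about the tool's z in a scale on which 1.0 is 4 rad; each row is the pose to reach, as a shift and turn from the pose commanded when the call began, along the tool's axes at that moment; what a row does not reach only later rows make up. A row lasts 1/8 s, in which the tool goes at most 0.0625 m and 0.188 rad, less where a joint would pass 70% of its speed; a pose out of reach is approached as far as the arm can. The fingers move at their own pace and stop on an object; force is the grip in N (left out, the last holds). Time passes only in rows, so rows that do not move let the fingers close. The tool returns the time, the measured TCP pose, the force, the opening and the grip force at its end. only (a regular expression) keeps the lines of the reply that match it, lines (a string "A,B") keeps lines A to B, and quiet returns only ok. Input that does not fit is refused with a message, and nothing moves.
- read_state(): the state, without advancing time (a new reading comes with each control period).
- eyes.snapshot(name): name is "side" or "top"; returns the picture (420x560x3 uint8, blue, green, red); there is no depth.
- eyes.calibration(name): a dict with "K" (3x3 intrinsics, pixels), "extrinsics" (4x4, takes a point from camera to world coordinates). Camera axes: x right, y down, z forward; pixel columns grow to the right and rows downward; lengths in m; the calibration is good to about 2 mm. A picture is of the moment at which its call begins. calibration takes no time and is no camera call.
- sign_off(): hands the job in; it is judged then, once.
The state is a dict: "t": time; "joints": joint angles; "qvel": joint speeds; "joint_efforts": joint torques, N m; "ee_pos": TCP position; "tool_rot": TCP orientation; "contact_force": force on the tool from outside, world axes, zero at the start; "torque": the same for the moment, N m; "finger_gap": finger opening in m; "grasp_force": force on a finger pad.
Only numpy, scipy, OpenCV 4.12 (cv2) and the standard library are available. Lean on these libraries where they do the work, as an engineer would, in place of code of your own. Each camera call takes 0.05 s, during which the arm holds its last target. There are 200 camera calls.

## Task

Four open sample pots of dried fruit bites stand on the bench and their four lids lie scattered among them. Put each lid on the pot of its own shape and size, seated flat with its edges in line with the pot's. Leave the pots where they stand and do not knock over the two glass jars.

Things in the scene. Friction and masses are not known exactly. Their poses are not given: they have to be found in the camera images.
- pot_small: Open steel sample pot, round, the smaller of two: outer diameter 60 mm, mouth 54 mm, 60 mm high, walls 3 mm, holding orange fruit bites; the top 12 mm inside is free. Can slide; 0.25 to 0.85 kg. Origin: centre of its underside, on the bench; z up.
- pot_large: Open steel sample pot, round, the larger of two: outer diameter 94 mm, mouth 88 mm, 60 mm high, walls 3 mm, holding orange fruit bites; the top 12 mm inside is free. Can slide; 0.25 to 0.85 kg. Origin: centre of its underside, on the bench; z up.
- pot_square: Open steel sample pot, square: outside 80 x 80 mm, mouth 74 x 74 mm, 60 mm high, walls 3 mm, holding orange fruit bites; the top 12 mm inside is free. Can slide; 0.25 to 0.85 kg. Origin: centre of its underside, on the bench; z up. x and y run along its sides.
- pot_oblong: Open steel sample pot, oblong: outside 110 mm (x) by 64 mm (y), mouth 104 x 58 mm, 60 mm high, walls 3 mm, holding orange fruit bites; the top 12 mm inside is free. Can slide; 0.25 to 0.85 kg. Origin: centre of its underside, on the bench; z up. x runs along its long sides.
- lid_small: Steel lid, round, the smaller of two: 74 mm in diameter. Under it a spigot 38 mm in diameter, 8 mm deep, enters the pot with 8 mm play; plate 4 mm thick, from 8 mm above the origin; on it a black round knob 22 mm in diameter, 12 to 36 mm above the origin. Under 0.25 kg. Origin: centre of the spigot's underside, z up. Seated, it is 52 mm above the pot's origin.
- lid_large: Steel lid, round, the larger of two: 108 mm in diameter. Under it a spigot 72 mm in diameter, 8 mm deep, enters the pot with 8 mm play; plate 4 mm thick, from 8 mm above the origin; on it a black round knob 22 mm in diameter, 12 to 36 mm above the origin. Under 0.25 kg. Origin: centre of the spigot's underside, z up. Seated, it is 52 mm above the pot's origin.
- lid_square: Steel lid, square: 92 x 92 mm. Under it a spigot 58 x 58 mm, 8 mm deep, enters the pot with 8 mm play; plate 4 mm thick, from 8 mm above the origin; on it a black bar handle 44 mm long along x, 10 mm wide along y, 12 to 36 mm above the origin. Under 0.25 kg. Origin: centre of the spigot's underside, z up. x and y run along its sides. Seated, it is 52 mm above the pot's origin.
- lid_oblong: Steel lid, oblong: 122 mm (x) by 76 mm (y). Under it a spigot 88 x 42 mm, 8 mm deep, enters the pot with 8 mm play; plate 4 mm thick, from 8 mm above the origin; on it a black bar handle 44 mm long along x, 10 mm wide along y, 12 to 36 mm above the origin. Under 0.25 kg. Origin: centre of the spigot's underside, z up. x runs along its long sides. Seated, it is 52 mm above the pot's origin.
- jar_left: Capped glass jar, 42 mm in diameter, 80 mm high, standing on the left half of the bench; a bystander to be left standing. Origin: centre of its underside.
- jar_right: Capped glass jar like the other, 42 mm in diameter, 80 mm high, standing on the right half of the bench; a bystander to be left standing. Origin: centre of its underside.

How it is judged:
At the end, for the whole second after the job is handed in: Each lid rests on its own pot: centres within 12 mm, origin 47 to 56 mm above the pot's, level within 0.06 rad; square and oblong lids turned within 0.26 rad of their pots. All at rest; pots within 30 mm of their start; jars upright (horizontal distance between lid_small and pot_small below 0.012 m and z of lid_small in the frame of pot_small between 0.047 and 0.056 m and angle between the z axis of lid_small and the z axis of pot_small, either way round below 0.06 rad and angle between each of lid_small, lid_large, lid_square, lid_oblong's own z axis and vertical below 0.08 rad and linear speed of each of lid_small, pot_small, lid_large, pot_large, lid_square, pot_square, lid_oblong, pot_oblong below 0.02 m/s and distance of each of pot_small, pot_large, pot_square, pot_oblong from where it was at the start of the episode below 0.03 m and horizontal distance between lid_large and pot_large below 0.012 m and z of lid_large in the frame of pot_large between 0.047 and 0.056 m and angle between the z axis of lid_large and the z axis of pot_large, either way round below 0.06 rad and horizontal distance between lid_square and pot_square below 0.012 m and z of lid_square in the frame of pot_square between 0.047 and 0.056 m and angle between the z axis of lid_square and the z axis of pot_square, either way round below 0.06 rad and (angle between the x axis of lid_square and the x axis of pot_square, either way round below 0.26 rad or angle between the x axis of lid_square and the y axis of pot_square, either way round below 0.26 rad) and horizontal distance between lid_oblong and pot_oblong below 0.012 m and z of lid_oblong in the frame of pot_oblong between 0.047 and 0.056 m and angle between the z axis of lid_oblong and the z axis of pot_oblong, either way round below 0.06 rad and angle between the x axis of lid_oblong and the x axis of pot_oblong, either way round below 0.26 rad and angle between each of jar_left, jar_right's own z axis and vertical below 0.1 rad); the robot touches nothing.
It fails at once if a pot is tipped over (angle between any of pot_small, pot_large, pot_square, pot_oblong's own z axis and vertical above 0.5 rad).
It fails at once if a jar is knocked over (angle between any of jar_left, jar_right's own z axis and vertical above 0.6 rad).
It also fails if it takes over 109 s, if anything falls off the work surface, if the arm or the gripper's body presses on something with over 40 N, if the wrist force passes 120 N, or if a joint passes its speed limit or range.

## Working session

There is one attempt and no reset: what is moved stays moved. The work goes in short steps, Python scripts to look and compute and a tool call to move; the robot and the scene stay as the last step left them, time stands still between calls to the robot, and variables do not carry over. Pictures are saved under pics/ and viewed, at most 14 in all, crops included, and the job is handed in when it is done.

```bash
ls; mkdir -p pics; python3 - <<'E'
from plant import robot, eyes, read_state, sign_off
import cv2
for n in("top","side"):
    cv2.imwrite(f"pics/{n}0.png",eyes.snapshot(n)); c=eyes.calibration(n); print(n,c["K"],c["extrinsics"])
s=read_state();print(s["t"],s["ee_pos"],s["tool_rot"],s["finger_gap"])
E
```

```text
pics
plant.py
top [[522.53127019   0.         277.54343373]
 [  0.         522.53127019 205.46469137]
 [  0.           0.           1.        ]] [[ 7.79791445e-03 -9.76119957e-01  2.17092196e-01  2.05229267e-01]
 [-9.99968222e-01 -7.97180799e-03  7.47413929e-05 -1.49906001e-02]
 [ 1.65766074e-03 -2.17085880e-01 -9.76151101e-01  1.43489286e+00]
 [ 0.00000000e+00  0.00000000e+00  0.00000000e+00  1.00000000e+00]]
side [[408.34953048   0.         276.69401258]
 [  0.         408.34953048 203.70753437]
 [  0.           0.           1.        ]] [[ 0.78285121 -0.44455688  0.43533109  0.08464426]
 [-0.62207712 -0.57361628  0.53290189 -0.5272513 ]
 [ 0.0128078  -0.6879924  -0.72560487  0.78882446]
 [ 0.          0.          0.          1.        ]]
0.1 [0.2575594  0.62339398 0.24443271] [[-9.24233692e-01  3.81826909e-01 -5.42314303e-04]
 [ 3.81827285e-01  9.24232419e-01 -1.53661159e-03]
 [-8.54951937e-05 -1.62725860e-03 -9.99998672e-01]] 0.08538967133652504
```

View pics/top0.png

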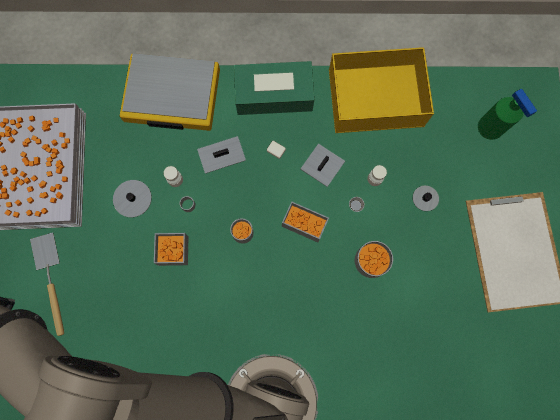

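View pics/side0.png

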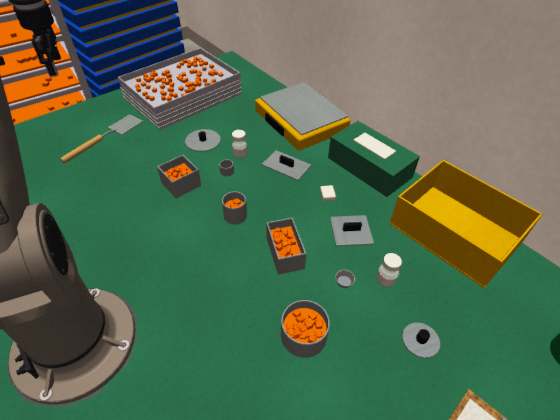

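Top picture: the pots are square (171,249), small (242,230), oblong (306,221) and large (375,259). The lids are large (131,198), oblong (222,154), square (323,165) and small (426,198). The jars are at (172,175) and (378,174), and the small dishes at (187,204) and (357,204) are distractors. The side picture shows the same things: pots at (179,176), (235,207), (286,245), (304,327), and lids at (203,140), (286,165), (352,230), (421,340).

I'll look closer at the pot rims to pick features.

```bash
python3 - <<'E'
import cv2,numpy as np
T=cv2.imread("pics/top0.png");S=cv2.imread("pics/side0.png")
def row(I,cs): return np.hstack([cv2.resize(I[y-25:y+25,x-25:x+25],(200,200),interpolation=cv2.INTER_NEAREST) for x,y in cs])
S2=np.hstack([cv2.resize(S[y-31:y+31,x-31:x+31],(200,200),interpolation=cv2.INTER_NEAREST) for x,y in[(179,176),(235,207),(286,245),(304,327)]])
cv2.imwrite("pics/crop.png",np.vstack([row(T,[(171,249),(242,230),(306,221),(375,259)]),row(T,[(131,198),(222,154),(323,165),(426,198)])[:190],S2]))
h=cv2.cvtColor(T,cv2.COLOR_BGR2HSV)
for p in[(115,198),(131,198),(205,158),(171,235),(240,250),(355,259)]:print(p,h[p[1],p[0]])
E
```

```text
(115, 198) [105  11 135]
(131, 198) [30 12 43]
(205, 158) [ 95  11 138]
(171, 235) [16 73 73]
(240, 250) [ 75 120 106]
(355, 259) [20 22 69]
```

View pics/crop.png

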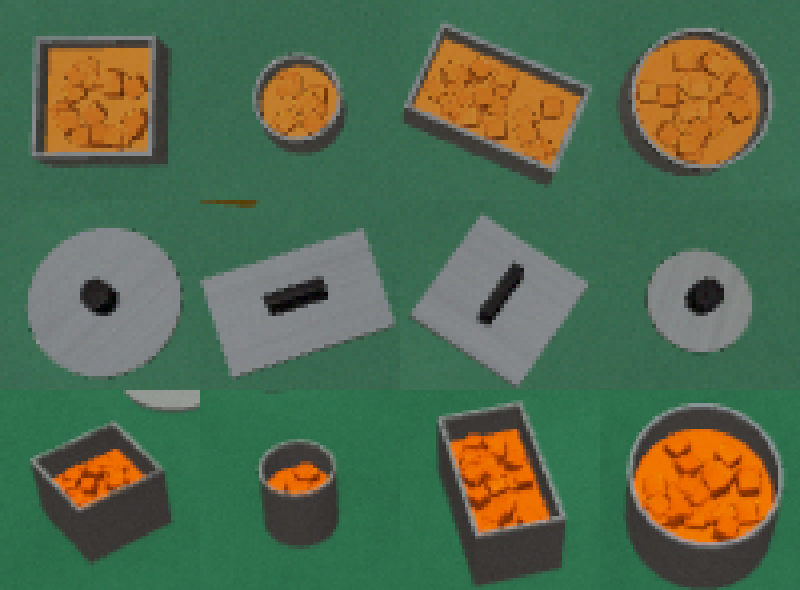

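The crops show bright grey rims around the orange fill, bright grey lid plates and black handles. Brightness and saturation masks with convex hulls should separate them.

```bash
cat > meas.py <<'E'
import cv2,numpy as np
from plant import robot, eyes, read_state, sign_off
C={n:eyes.calibration(n) for n in("top","side")}
def ray(n,uv):
    K,E=C[n]["K"],np.array(C[n]["extrinsics"]); uv=np.atleast_2d(uv).astype(float)
    d=np.c_[uv,np.ones(len(uv))]@np.linalg.inv(K).T@E[:3,:3].T
    return E[:3,3],d
def onz(n,uv,z):
    o,d=ray(n,uv); return (o+d*((z-o[2])/d[:,2])[:,None])[:,:2]
def pix(n,p):
    E=np.linalg.inv(C[n]["extrinsics"]);q=C[n]["K"]@(E[:3,:3]@p+E[:3,3]);return q[:2]/q[2]
def mask(I):
    h=cv2.cvtColor(I,cv2.COLOR_BGR2HSV);return ((h[...,1]<60)&(h[...,2]>95)).astype(np.uint8)
def near(m,p,r):
    """hull of the connected parts inside a window round p"""
    w=np.zeros_like(m);cv2.circle(w,tuple(int(v) for v in p),r,1,-1)
    n,l,st,_=cv2.connectedComponentsWithStats(m&w,connectivity=8)
    if n<2: return None
    k=1+np.argmax(st[1:,4]); ys,xs=np.where(l==k)
    return cv2.convexHull(np.c_[xs,ys].astype(np.int32))[:,0]
def tri(a,b):
    (o1,d1),(o2,d2)=ray("top",a),ray("side",b);d1=d1[0];d2=d2[0]
    t=np.linalg.lstsq(np.c_[d1,-d2],o2-o1,rcond=None)[0];return (o1+t[0]*d1+o2+t[1]*d2)/2
def cen(h): return cv2.minAreaRect(h.astype(np.float32))[0]
def rect(P):
    r=cv2.boxPoints(cv2.minAreaRect((P*1000).astype(np.float32)));e=r[1]-r[0],r[2]-r[1]
    L=[np.hypot(*v) for v in e];v=e[int(np.argmax(L))];return r.mean(0),sorted(L)[::-1],np.arctan2(v[1],v[0])%np.pi
E
python3 - <<'E'
from meas import *
T=cv2.imread("pics/top0.png");S=cv2.imread("pics/side0.png")
def black(I):return (I.max(2)<62).astype(np.uint8)
obj=dict(pot_square=((171,249),(179,170),30,.06),pot_small=((242,230),(235,200),18,.06),pot_oblong=((306,221),(286,240),36,.06),pot_large=((375,259),(304,325),34,.06),
lid_large=((131,198),(203,140),30,.012),lid_oblong=((222,154),(286,165),32,.012),lid_square=((323,165),(352,230),30,.012),lid_small=((426,198),(421,340),24,.012))
for k,(a,b,r,z) in obj.items():
    ha,hb=near(mask(T),a,r),near(mask(S),b,r)
    for n,h in(("top",ha),("side",hb)):
        c,L,th=rect(onz(n,h,z));print(k,n,len(h),c.round(1),np.round(L,1),round(th,3))
    p=tri(cen(ha),cen(hb));print("   tri",(p*1000).round(1))
    if k[0]=="l":
        ha,hb=near(black(T),a,14),near(black(S),(b[0],b[1]-3),16)
        if ha is None or hb is None: print("noblack");continue
        p=tri(cen(ha),cen(hb));print("   knob tri",(p*1000).round(1))
        for n,h in(("top",ha),("side",hb)):
            c,L,th=rect(onz(n,h,.03));print("   knob",n,c.round(1),np.round(L,1),round(th,3))
for n,a in(("top",[(172,175),(378,174)]),("side",[(239,137),(391,262)])):print(n,onz(n,np.array(a),.08))
E
```

```text
pot_square top 6 [396.2 271.8] [79.7 77.7] 1.617
pot_square side 10 [471.9 330.7] [64.5 19.6] 1.775
   tri [407.7 246.1 137.3]
pot_small top 15 [450.5  85.7] [58.4 48. ] 2.245
pot_small side 7 [431.8 101. ] [49.8 15.5] 0.679
   tri [437.8  88.4  73. ]
pot_oblong top 17 [472.3 -88.9] [110.1  64.2] 1.158
pot_oblong side 15 [471.8 -85.9] [109.9  64.3] 1.146
   tri [471.7 -88.7  60.9]
pot_large top 17 [ 378.8 -282.5] [93.1 68.5] 0.654
pot_large side 29 [ 371.1 -270.3] [92.3 91.6] 0.102
   tri [ 371.8 -277.7   70.3]
lid_large top 25 [540.1 392.7] [106.7 103.5] 1.579
lid_large side 21 [539.9 396.1] [105.4 104.9] 1.33
   tri [538.5 391.7  15. ]
   knob tri [538.5 392.3  27.8]
   knob top [538.4 391.6] [26.6 17.3] 0.811
   knob side [536.9 389.7] [41.5 18. ] 1.029
lid_oblong top 16 [670.4 147.6] [123.2  77.5] 1.903
lid_oblong side 13 [670.4 150.1] [122.2  77.5] 1.906
   tri [668.5 147.6  14.9]
   knob tri [669.1 147.8  25.9]
   knob top [668.2 147.1] [41.8 15. ] 1.917
   knob side [665.7 145.4] [51.5 29. ] 1.9
lid_square top 14 [ 641.8 -141.2] [92.9 92.7] 2.543
lid_square side 16 [ 641.4 -138.4] [92.8 92.5] 2.542
   tri [ 641.2 -141.1   13.4]
   knob tri [ 640.4 -140.6   28.1]
   knob top [ 640.3 -140.8] [48.5 11.1] 2.536
   knob side [ 637.5 -142.1] [48.1 24.8] 2.568
lid_small top 19 [ 547.9 -429.1] [72.4 70. ] 3.093
lid_small side 25 [ 545.7 -426.9] [72.8 71.3] 2.477
   tri [ 546.8 -428.    12.3]
   knob tri [ 546.4 -426.9   26.8]
   knob top [ 546.4 -426.8] [24.6 19.3] 2.319
   knob side [ 543.5 -427. ] [32.6 20.7] 0.186
top [[ 0.58819065  0.26969694]
 [ 0.59557111 -0.28475454]]
side [[ 0.58729544  0.26190762]
 [ 0.59537851 -0.28797449]]
```

Lids, handles and the oblong pot agree in both views. The other rims broke up, so I'll take the union of all bright rim pixels in tight windows.

```bash
python3 - <<'E'
from meas import *
T=cv2.imread("pics/top0.png");S=cv2.imread("pics/side0.png")
def uni(I,p,r,v):
    h=cv2.cvtColor(I,cv2.COLOR_BGR2HSV);m=((h[...,1]<75)&(h[...,2]>v)).astype(np.uint8)
    w=np.zeros_like(m);cv2.circle(w,p,r,1,-1);m=cv2.morphologyEx(m&w,cv2.MORPH_CLOSE,np.ones((5,5)))
    n,l,st,_=cv2.connectedComponentsWithStats(m);l=np.isin(l,[k for k in range(1,n) if st[k,4]>=4])
    ys,xs=np.where(l);return cv2.convexHull(np.c_[xs,ys].astype(np.int32))[:,0]
for v in(85,95):
  for k,a,b,ra,rb in(("sq",(169,248),(178,168),28,24),("sm",(242,229),(234,200),17,17),("lg",(375,258),(304,321),27,30)):
    ha,hb=uni(T,a,ra,v),uni(S,b,rb,v)
    for n,h in(("top",ha),("side",hb)):
        c,L,th=rect(onz(n,h,.06));print(v,k,n,c.round(1),np.round(L,1),round(th,3))
    print("   tri",(tri(cen(ha),cen(hb))*1000).round(1))
E
```

```text
85 sq top [392.2 271.6] [85.6 79.7] 0.047
85 sq side [410.8 286.2] [113.2 101.8] 0.045
   tri [394.2 267.8  69.6]
85 sm top [447.3  82.2] [58.8 56.9] 1.579
85 sm side [446.3  85.3] [59.1 57.2] 0.953
   tri [445.8  82.3  62.7]
85 lg top [ 372.1 -272.4] [93.2 91.6] 0.769
85 lg side [ 370.5 -270.7] [93.3 92. ] 2.476
   tri [ 370.9 -272.    58.8]
95 sq top [394.9 272.3] [81.  77.3] 1.579
95 sq side [410.8 286.2] [113.2 101.8] 0.045
   tri [396.6 268.9  68.2]
95 sm top [447.3  82.2] [58.8 56.9] 1.579
95 sm side [445.2  84.1] [57.7 55.1] 2.482
   tri [446.   82.5  60.7]
95 lg top [ 371.5 -274.1] [92.6 89.9] 1.579
95 lg side [ 371.2 -270.3] [92.6 91.6] 0.102
   tri [ 369.9 -273.3   62.8]
```

Pot rims agree at about 60 mm, and plates and knobs at about 13 and 27 mm. I'll write a helper that gives the shift in tool axes, and check the square pot's height from its four rim corners in the side crop.

```bash
cat > go.py <<'E'
# go.py x y z [yaw of tool x]: shift in tool axes from measured pose, turn about tool z
import sys,numpy as np
from plant import robot, eyes, read_state, sign_off
a=[float(v) for v in sys.argv[1:]];s=read_state();R=np.array(s["tool_rot"])
d=R.T@(np.array(a[:3])-s["ee_pos"]);y=np.arctan2(R[1,0],R[0,0])
t=0 if len(a)<4 else (y-a[3]+np.pi/2)%np.pi-np.pi/2
print("shift",d.round(4),"turn",round(t,3),"yaw",round(y,3),"pos",s["ee_pos"].round(4),"t",round(s["t"],2),"j",np.round(s["joints"],2))
E
python3 - <<'E'
from meas import *
p=np.array([(158.8,166.7),(183,155.8),(198,169),(173.7,182)])
print(rect(onz("side",p,.06)));c=onz("side",p,.06).mean(0);print(tri(pix("top",np.array([.3955,.272,.06])),pix("side",np.array([*c,.06]))))
E
python3 go.py .5385 .393 .12
```

```text
(array([396.44696, 270.87787], dtype=float32), [np.float32(77.11133), np.float32(75.56311)], np.float32(1.6040622))
[0.39596437 0.27207598 0.05912876]
shift [-0.3476 -0.1055  0.1246] turn 0 yaw 2.75 pos [0.2576 0.6234 0.2444] t 0.1 j [-1.29  0.48  0.02  1.56 -0.01  1.11 -0.08]
```

The manual's scale: shifts go in shares of 0.75 m and turns go in shares of 4 rad. Converting my numbers, -0.35 m is -0.4667, -0.348 m is -0.464.

Request:
inch_along(offsets={"steps": [[0.05,-0.4667,-0.14,0.0667,0],[0.05,-0.4667,-0.14,0.0667,0],[0.05,-0.4667,-0.14,0.0667,0],[0.05,-0.4667,-0.14,0.0667,0],[0.05,-0.4667,-0.14,0.0667,0],[0.05,-0.4667,-0.14,0.0667,0],[0.05,-0.464,-0.14,0.1333,0],[0.05,-0.464,-0.14,0.1667,0],[0.05,-0.464,-0.14,0.1667,0],[0.05,-0.464,-0.14,0.1667,0]]}, force=40)

```text
t: 1.35
ee_pos: [0.5398, 0.3945, 0.1213]
tool_rot: [[-0.924, 0.382, 0.001], [0.382, 0.924, 0.001], [-0.001, 0.001, -1.0]]
contact_force: [0.0, -0.3, 0.1]
finger_gap: 0.0497
grasp_force: 0.0
```

```bash
python3 go.py .5385 .393 .031
```

```text
shift [ 0.0007 -0.002   0.0903] turn 0 yaw 2.75 pos [0.5398 0.3945 0.1213] t 1.35 j [-0.79  0.59  0.09  1.68 -0.06  0.87  0.51]
```

To row units: 0.09 m is 0.12, 0.05 m is 0.0667.

Request:
inch_along(offsets={"steps": [[0.05,0,-0.0013,0.0667,0],[0.05,0,-0.0013,0.12,0],[0.05,0,-0.0013,0.12,0],[0.05,0,-0.0013,0.12,0],[0.0,0,-0.0013,0.12,0],[0.0,0,-0.0013,0.12,0],[0.0,0,-0.0013,0.12,0],[0.0,0,-0.0013,0.12,0],[0.0,0,-0.0013,0.12,0]]}, force=40)

```text
t: 2.48
ee_pos: [0.54, 0.3939, 0.0326]
tool_rot: [[-0.924, 0.382, 0.002], [0.382, 0.924, 0.002], [-0.001, 0.003, -1.0]]
contact_force: [-0.8, -0.5, 7.3]
finger_gap: 0.0202
grasp_force: 38.8
```

```bash
python3 go.py .3715 -.272 .22
```

```text
shift [-0.0988 -0.6792 -0.1893] turn 0 yaw 2.75 pos [0.54   0.3939 0.0326] t 2.48 j [-0.77  0.71  0.07  1.72 -0.07  0.72  0.51]
```

To row units: -0.68 m is -0.9067, -0.19 m is -0.2533.

Request:
inch_along(offsets={"steps": [[0,0,0,-0.08,0],[0,0,0,-0.16,0],[0,0,0,-0.24,0],[0,0,-0.0667,-0.2533,0],[0,-0.02,-0.1333,-0.2533,0],[0,-0.0293,-0.2,-0.2533,0],[0,-0.0387,-0.2667,-0.2533,0],[0,-0.048,-0.3333,-0.2533,0],[0,-0.0587,-0.4,-0.2533,0],[0,-0.068,-0.4667,-0.2533,0],[0,-0.0773,-0.5333,-0.2533,0],[0,-0.088,-0.6,-0.2533,0],[0,-0.0973,-0.6667,-0.2533,0],[0,-0.1067,-0.7333,-0.2533,0],[0,-0.1173,-0.8,-0.2533,0],[0,-0.1267,-0.8667,-0.2533,0],[0,-0.132,-0.9067,-0.2533,0],[0,-0.132,-0.9067,-0.2533,0],[0,-0.132,-0.9067,-0.2533,0],[0,-0.132,-0.9067,-0.2533,0]]})

```text
t: 4.97
ee_pos: [0.3712, -0.2721, 0.2204]
tool_rot: [[-0.925, 0.38, 0.0], [0.38, 0.925, 0.001], [-0.0, 0.001, -1.0]]
contact_force: [-0.1, 0.1, -1.4]
finger_gap: 0.0204
grasp_force: 39.9
```

```bash
python3 go.py .3715 -.272 .086; python3 -c "
from plant import robot, eyes, read_state, sign_off;import cv2;cv2.imwrite('pics/t1.png',eyes.snapshot('side'))"
```

```text
shift [-2.000e-04  1.000e-04  1.344e-01] turn 0 yaw 2.752 pos [ 0.3712 -0.2721  0.2204] t 4.97 j [ 0.04  0.15  0.52  2.1  -0.1   0.91  1.79]
```

View pics/t1.png

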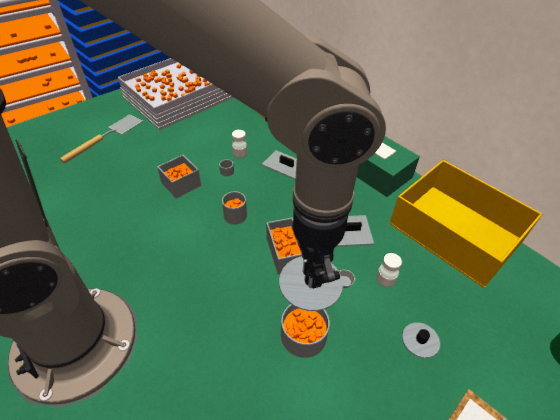

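The lid is held level at (311,282), above the large pot at (304,327). Lowering it.

To row units: 0.135 m is 0.18, 0.13 m is 0.1733.

Request:
inch_along(offsets={"steps": [[0,0,0,0.0667,0],[0,0,0,0.12,0],[0,0,0,0.1467,0],[0,0,0,0.16,0],[0,0,0,0.1733,0],[0,0,0,0.18,0],[0,0,0,0.18,0],[0,0,0,0.18,0]]})

```text
t: 6.02
ee_pos: [0.371, -0.2735, 0.0857]
tool_rot: [[-0.924, 0.382, 0.001], [0.382, 0.924, -0.0], [-0.001, 0.0, -1.0]]
contact_force: [0.8, -0.1, -1.5]
finger_gap: 0.0202
grasp_force: 39.9
```

```bash
python3 go.py .3715 -.272 .086
```

```text
shift [ 0.0001  0.0015 -0.0003] turn 0 yaw 2.75 pos [ 0.371  -0.2735  0.0857] t 6.03 j [ 0.15  0.4   0.43  2.21 -0.29  0.59  1.97]
```

To row units: -0.09 m is -0.12, -0.04 m is -0.0533.

Request:
inch_along(offsets={"steps": [[0,0,0.0013,0.0013,0],[0,0,0.0013,0.0027,0],[0.05,0,0.0013,0.0027,0],[0.05,0,0.0013,0.0027,0],[0.05,0,0.0013,0.0027,0],[0.05,0,0.0013,0.0027,0],[0.05,0,0.0013,-0.0533,0],[0.05,0,0.0013,-0.12,0],[0.05,0,0.0013,-0.12,0]]})

```text
t: 7.15
ee_pos: [0.3731, -0.2736, 0.1783]
tool_rot: [[-0.924, 0.382, 0.006], [0.382, 0.924, -0.002], [-0.007, 0.0, -1.0]]
contact_force: [0.1, 0.5, 0.3]
finger_gap: 0.0499
grasp_force: 0.0
```

```bash
python3 go.py .5465 -.427 .12
```

```text
shift [-0.2184 -0.0756  0.0598] turn 0 yaw 2.75 pos [ 0.3731 -0.2736  0.1783] t 7.15 j [ 0.04  0.23  0.53  2.15 -0.16  0.8   1.85]
```

To row units: -0.219 m is -0.292, -0.18 m is -0.24.

Request:
inch_along(offsets={"steps": [[0.05,-0.08,-0.0267,0,0],[0.05,-0.16,-0.0533,0,0],[0.05,-0.24,-0.08,0.0267,0],[0.05,-0.292,-0.1,0.08,0],[0.05,-0.292,-0.1,0.08,0],[0.05,-0.292,-0.1,0.08,0]]})

```text
t: 7.9
ee_pos: [0.5438, -0.425, 0.1143]
tool_rot: [[-0.924, 0.382, -0.002], [0.382, 0.924, 0.001], [0.002, 0.0, -1.0]]
contact_force: [-0.0, 0.3, 0.6]
finger_gap: 0.0503
grasp_force: 0.0
```

```bash
python3 go.py .5465 -.427 .031;  python3 - <<'E'
from plant import robot, eyes, read_state, sign_off;import cv2;cv2.imwrite('pics/s2.png',eyes.snapshot('side'))
E
```

```text
shift [-0.0034 -0.0008  0.0833] turn 0 yaw 2.749 pos [ 0.5438 -0.425   0.1143] t 7.9 j [ 0.26  0.68  0.46  1.64 -0.36  0.91  2.04]
```

View pics/s2.png

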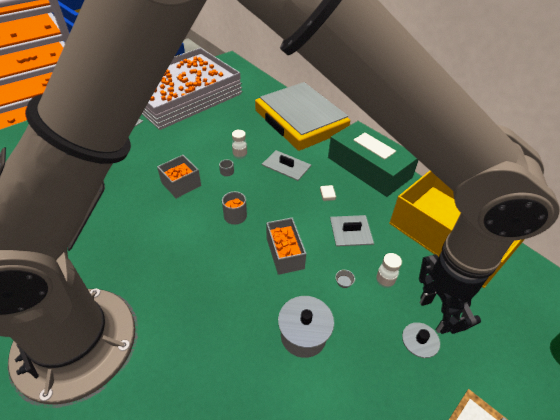

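The large lid sits level on its pot at (305,322), and the gripper hangs over the small lid at (421,340). I'll descend partway, settle, and re-measure.

To row units: 0.03 m is 0.04, -0.001 m is -0.0013.

Request:
inch_along(offsets={"steps": [[0.05,-0.0013,0,0.04,0],[0.05,-0.0013,0,0.04,0],[0.05,-0.0013,0,0.04,0]]})

```text
t: 8.32
ee_pos: [0.5462, -0.4258, 0.0875]
tool_rot: [[-0.924, 0.382, 0.002], [0.382, 0.924, -0.001], [-0.002, -0.0, -1.0]]
contact_force: [1.2, -0.1, 0.6]
finger_gap: 0.0501
grasp_force: 0.0
```

```bash
python3 go.py .5465 -.427 .0315
```

```text
shift [-0.0006 -0.001   0.056 ] turn 0 yaw 2.75 pos [ 0.5462 -0.4258  0.0875] t 8.32 j [ 0.28  0.71  0.44  1.65 -0.38  0.86  2.05]
```

To row units: 0.056 m is 0.0747, 0.05 m is 0.0667.

Request:
inch_along(offsets={"steps": [[0.05,-0.0013,-0.0013,0.0667,0],[0.05,-0.0013,-0.0013,0.0747,0],[0.05,-0.0013,-0.0013,0.0747,0],[0.05,-0.0013,-0.0013,0.0747,0],[0,-0.0013,-0.0013,0.0747,0],[0,-0.0013,-0.0013,0.0747,0],[0,-0.0013,-0.0013,0.0747,0],[0,-0.0013,-0.0013,0.0747,0],[0,-0.0013,-0.0013,0.0747,0]]})

```text
t: 9.45
ee_pos: [0.5469, -0.4274, 0.0305]
tool_rot: [[-0.924, 0.382, 0.001], [0.382, 0.924, -0.001], [-0.002, -0.0, -1.0]]
contact_force: [-0.4, 1.5, 7.1]
finger_gap: 0.0202
grasp_force: 39.0
```

```bash
python3 go.py .4465 .083 .2
```

```text
shift [ 0.2874  0.4334 -0.1699] turn 0 yaw 2.75 pos [ 0.5469 -0.4274  0.0305] t 9.45 j [ 0.3   0.78  0.41  1.66 -0.41  0.78  2.08]
```

To row units: 0.433 m is 0.5773, -0.17 m is -0.2267.

Request:
inch_along(offsets={"steps": [[0,0,0,-0.08,0],[0,0,0,-0.16,0],[0,0.0267,0.04,-0.2267,0],[0,0.0667,0.1013,-0.2267,0],[0,0.1067,0.1613,-0.2267,0],[0,0.1467,0.2213,-0.2267,0],[0,0.1867,0.2813,-0.2267,0],[0,0.2267,0.3427,-0.2267,0],[0,0.2667,0.4027,-0.2267,0],[0,0.3067,0.4627,-0.2267,0],[0,0.3467,0.524,-0.2267,0],[0,0.3827,0.5773,-0.2267,0],[0,0.3827,0.5773,-0.2267,0],[0,0.3827,0.5773,-0.16,0],[0,0.3827,0.5773,-0.1333,0],[0,0.3827,0.5773,-0.1333,0],[0,0.3827,0.5773,-0.1333,0]]})

```text
t: 11.58
ee_pos: [0.4472, 0.0823, 0.1301]
tool_rot: [[-0.924, 0.383, 0.001], [0.383, 0.924, 0.0], [-0.001, 0.001, -1.0]]
contact_force: [1.0, 0.0, -1.2]
finger_gap: 0.0205
grasp_force: 39.5
```

```bash
python3 go.py .4465 .083 .083
```

```text
shift [0.001  0.0004 0.0471] turn 0 yaw 2.749 pos [0.4472 0.0823 0.1301] t 11.57 j [-0.64  0.29  0.37  2.19 -0.17  0.68  1.03]
```

To row units: 0.047 m is 0.0627, 0.045 m is 0.06.

Request:
inch_along(offsets={"steps": [[0,0.0013,0,0.0267,0],[0,0.0013,0,0.0467,0],[0,0.0013,0,0.06,0],[0,0.0013,0,0.0627,0],[0,0.0013,0,0.0627,0],[0,0.0013,0,0.0627,0],[0.05,0.0013,0,0.0627,0],[0.05,0.0013,0,0.0627,0],[0.05,0.0013,0,0.0627,0],[0.05,0.0013,0,0.0627,0],[0.05,0.0013,0,0.0133,0],[0.05,0.0013,0,-0.0533,0],[0.05,0.0013,0,-0.0533,0]]})

```text
t: 13.2
ee_pos: [0.4478, 0.0838, 0.1724]
tool_rot: [[-0.924, 0.382, 0.006], [0.382, 0.924, 0.003], [-0.005, 0.005, -1.0]]
contact_force: [0.6, -0.1, 0.2]
finger_gap: 0.0498
grasp_force: 0.0
```

```bash
python3 go.py .6405 -.1405 .12 2.54
```

```text
shift [-0.2635 -0.134   0.0529] turn 0.21 yaw 2.75 pos [0.4478 0.0838 0.1724] t 13.2 j [-0.68  0.21  0.41  2.16 -0.12  0.78  0.99]
```

To row units: -0.263 m is -0.3507, -0.05 m is -0.0667, 0.05 rad is 0.0125.

Request:
inch_along(offsets={"steps": [[0.05,-0.0667,-0.0333,0,0.0125],[0.05,-0.1333,-0.0667,0,0.025],[0.05,-0.2,-0.1013,0,0.0375],[0.05,-0.2667,-0.1333,0.0267,0.05],[0.05,-0.3507,-0.1787,0.0667,0.0525],[0.05,-0.3507,-0.1787,0.12,0.0525],[0.05,-0.3507,-0.1787,0.12,0.0525],[0.05,-0.3507,-0.1787,0.12,0.0525]]})

```text
t: 14.2
ee_pos: [0.6371, -0.1404, 0.0794]
tool_rot: [[-0.825, 0.566, -0.001], [0.566, 0.825, 0.0], [0.001, 0.0, -1.0]]
contact_force: [1.2, -0.5, 0.9]
finger_gap: 0.0501
grasp_force: 0.0
```

```bash
python3 go.py .6405 -.1405 .0315 2.54
```

```text
shift [-0.0029  0.0018  0.0479] turn 0.0 yaw 2.54 pos [ 0.6371 -0.1404  0.0794] t 14.2 j [-0.18  0.66  0.43  1.76 -0.37  0.8   1.4 ]
```

To row units: 0.048 m is 0.064, 0.02 m is 0.0267.

Request:
inch_along(offsets={"steps": [[0.05,-0.0027,0.0013,0.0267,0],[0.05,-0.0027,0.0013,0.064,0],[0.05,-0.0027,0.0013,0.064,0],[0.05,-0.0027,0.0013,0.064,0],[0,-0.0027,0.0013,0.064,0],[0,-0.0027,0.0013,0.064,0],[0,-0.0027,0.0013,0.064,0],[0,-0.0027,0.0013,0.064,0],[0,-0.0027,0.0013,0.064,0],[0,-0.0027,0.0013,0.064,0]]})

```text
t: 15.45
ee_pos: [0.6403, -0.1415, 0.0322]
tool_rot: [[-0.824, 0.566, 0.001], [0.566, 0.824, 0.0], [-0.001, 0.001, -1.0]]
contact_force: [-1.0, -0.2, 6.2]
finger_gap: 0.0086
grasp_force: 41.1
```

```bash
python3 go.py .3955 .2722 .2 3.189
```

```text
shift [ 0.4358  0.2026 -0.1681] turn -0.649 yaw 2.54 pos [ 0.6403 -0.1415  0.0322] t 15.45 j [-0.16  0.73  0.4   1.76 -0.4   0.73  1.42]
```

To row units: 0.436 m is 0.5813, 0.4 m is 0.5333, -0.65 rad is -0.1625.

Request:
inch_along(offsets={"steps": [[0,0,0,-0.08,0],[0,0,0,-0.16,0],[0,0.0267,0.0133,-0.2267,0],[0,0.08,0.0373,-0.2267,-0.0125],[0,0.1467,0.068,-0.2267,-0.0375],[0,0.2133,0.0987,-0.2267,-0.0625],[0,0.28,0.1307,-0.2267,-0.0875],[0,0.3467,0.1613,-0.2267,-0.1125],[0,0.4133,0.192,-0.2267,-0.1375],[0,0.48,0.2227,-0.2267,-0.1625],[0,0.5333,0.248,-0.2267,-0.1625],[0,0.5813,0.2707,-0.2267,-0.1625],[0,0.5813,0.2707,-0.2267,-0.1625],[0,0.5813,0.2707,-0.16,-0.1625],[0,0.5813,0.2707,-0.1333,-0.1625],[0,0.5813,0.2707,-0.1333,-0.1625],[0,0.5813,0.2707,-0.1333,-0.1625]]})

```text
t: 17.58
ee_pos: [0.3959, 0.2726, 0.1321]
tool_rot: [[-0.999, -0.047, 0.001], [-0.047, 0.999, 0.001], [-0.001, 0.0, -1.0]]
contact_force: [-0.3, 0.4, -2.5]
finger_gap: 0.0089
grasp_force: 39.9
```

```bash
python3 go.py .3955 .2722 .0838 3.189;  python3 - <<'E'
from plant import robot, eyes, read_state, sign_off;import cv2;cv2.imwrite('pics/s3.png',eyes.snapshot('side'))
E
```

```text
shift [ 0.0005 -0.0004  0.0483] turn -0.0 yaw -3.094 pos [0.3959 0.2726 0.1321] t 17.57 j [-0.92  0.32  0.22  2.13 -0.1   0.71  0.99]
```

View pics/s3.png

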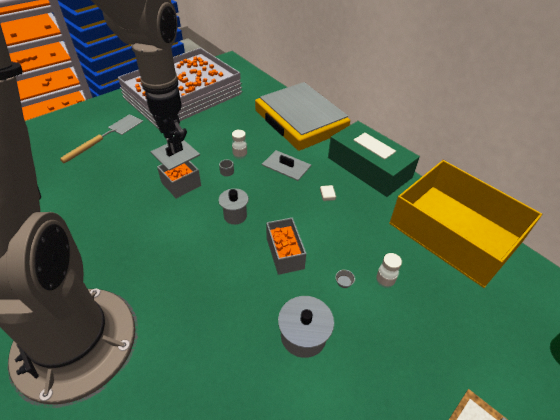

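The small lid is seated at (234,202) and the square lid is level and aligned over its pot at (178,165). Lowering it, then on to the oblong lid.

To row units: 0.048 m is 0.064, 0.045 m is 0.06.

Request:
inch_along(offsets={"steps": [[0,0,0,0.0267,0],[0,0,0,0.0467,0],[0,0,0,0.06,0],[0,0,0,0.064,0],[0,0,0,0.064,0],[0,0,0,0.064,0],[0.05,0,0,0.064,0],[0.05,0,0,0.064,0],[0.05,0,0,0.064,0],[0.05,0,0,0.064,0],[0.05,0,0,0.0133,0],[0.05,0,0,-0.0533,0],[0.05,0,0,-0.0533,0],[0.05,0,0,-0.0533,0]]})

```text
t: 19.38
ee_pos: [0.3949, 0.2727, 0.171]
tool_rot: [[-0.999, -0.048, -0.0], [-0.048, 0.999, 0.0], [0.0, 0.0, -1.0]]
contact_force: [-0.4, -0.6, -0.4]
finger_gap: 0.0498
grasp_force: 0.0
```

```bash
python3 go.py .669 .148 .12 1.905
```

```text
shift [-0.2678 -0.1378  0.051 ] turn 1.285 yaw -3.093 pos [0.3949 0.2727 0.171 ] t 19.38 j [-0.94  0.25  0.24  2.1  -0.08  0.8   0.97]
```

To row units: -0.268 m is -0.3573, -0.24 m is -0.32, 1.285 rad is 0.3213.

Request:
inch_along(offsets={"steps": [[0.05,-0.0533,-0.0267,0,0.045],[0.05,-0.1067,-0.0547,0,0.09],[0.05,-0.16,-0.0827,0,0.135],[0.05,-0.2133,-0.1093,0,0.18],[0.05,-0.2667,-0.1373,0,0.225],[0.05,-0.32,-0.1653,0,0.27],[0.05,-0.3573,-0.184,0.0133,0.315],[0.05,-0.3573,-0.184,0.0667,0.3213],[0.05,-0.3573,-0.184,0.12,0.3213],[0.05,-0.3573,-0.184,0.12,0.3213],[0.05,-0.3573,-0.184,0.12,0.3213]]})

```text
t: 20.75
ee_pos: [0.6699, 0.1476, 0.0817]
tool_rot: [[-0.328, 0.945, 0.0], [0.945, 0.328, -0.0], [-0.001, 0.0, -1.0]]
contact_force: [0.3, 0.7, 0.3]
finger_gap: 0.0502
grasp_force: 0.0
```

```bash
python3 go.py .669 .148 .0315 1.905
```

```text
shift [ 0.0007 -0.0007  0.0502] turn -0.0 yaw 1.905 pos [0.6699 0.1476 0.0817] t 20.75 j [-0.65  0.72  0.51  1.67 -0.44  0.86  0.38]
```

To row units: 0.05 m is 0.0667, 0.03 m is 0.04.

Request:
inch_along(offsets={"steps": [[0.05,0,0,0.04,0],[0.05,0,0,0.0667,0],[0.05,0,0,0.0667,0],[0.05,0,0,0.0667,0],[0,0,0,0.0667,0],[0,0,0,0.0667,0],[0,0,0,0.0667,0],[0,0,0,0.0667,0],[0,0,0,0.0667,0],[0,0,0,0.0667,0]]})

```text
t: 22.0
ee_pos: [0.67, 0.1479, 0.032]
tool_rot: [[-0.328, 0.945, 0.001], [0.945, 0.328, 0.0], [0.0, 0.001, -1.0]]
contact_force: [-0.7, 0.2, 5.4]
finger_gap: 0.0091
grasp_force: 41.3
```

```bash
python3 go.py .472 -.0877 .2 1.152
```

```text
shift [-0.1577 -0.2641 -0.1683] turn 0.753 yaw 1.905 pos [0.67   0.1479 0.032 ] t 22.0 j [-0.62  0.79  0.47  1.69 -0.47  0.78  0.4 ]
```

To row units: -0.264 m is -0.352, -0.218 m is -0.2907, 0.753 rad is 0.1883.

Request:
inch_along(offsets={"steps": [[0,0,0,-0.08,0],[0,0,0,-0.16,0],[0,-0.0133,-0.0227,-0.2267,0],[0,-0.04,-0.0667,-0.2267,0.025],[0,-0.0733,-0.1227,-0.2267,0.0625],[0,-0.1067,-0.1787,-0.2267,0.1],[0,-0.14,-0.2347,-0.2267,0.1375],[0,-0.1733,-0.2907,-0.2267,0.175],[0,-0.2107,-0.352,-0.2267,0.1883],[0,-0.2107,-0.352,-0.2267,0.1883],[0,-0.2107,-0.352,-0.16,0.1883],[0,-0.2107,-0.352,-0.1333,0.1883],[0,-0.2107,-0.352,-0.1333,0.1883],[0,-0.2107,-0.352,-0.1333,0.1883]]})

```text
t: 23.75
ee_pos: [0.4726, -0.0879, 0.1319]
tool_rot: [[0.406, 0.914, 0.001], [0.914, -0.406, -0.0], [0.0, 0.001, -1.0]]
contact_force: [-0.2, -0.3, -1.2]
finger_gap: 0.009
grasp_force: 40.2
```

```bash
python3 go.py .472 -.0877 .0838 1.152
```

```text
shift [-0.0001 -0.0007  0.0481] turn 0.0 yaw 1.152 pos [ 0.4726 -0.0879  0.1319] t 23.75 j [-0.59  0.41  0.81  2.15 -0.44  0.74  0.08]
```

To row units: -0.15 m is -0.2, -0.11 m is -0.1467.

Request:
inch_along(offsets={"steps": [[0,0,0,0.0267,0],[0,0,0,0.0467,0],[0,0,0,0.06,0],[0,0,0,0.064,0],[0,0,0,0.064,0],[0,0,0,0.064,0],[0.05,0,0,0.064,0],[0.05,0,0,0.064,0],[0.05,0,0,0.064,0],[0.05,0,0,0.064,0],[0.05,0,0,0.0133,0],[0.05,0,0,-0.0667,0],[0.05,0,0,-0.1467,0],[0.05,0,0,-0.2,0],[0.05,0,0,-0.2,0]]})

```text
t: 25.62
ee_pos: [0.4736, -0.0882, 0.2839]
tool_rot: [[0.407, 0.914, 0.006], [0.914, -0.407, 0.002], [0.004, 0.005, -1.0]]
contact_force: [-0.0, 1.1, -0.3]
finger_gap: 0.05
grasp_force: 0.0
```

```bash
python3 go.py .35 .58 .3
```

```text
shift [ 0.5603 -0.3845 -0.0155] turn 0 yaw 1.152 pos [ 0.4736 -0.0882  0.2839] t 25.62 j [-0.85  0.15  1.02  2.01 -0.15  1.06 -0.18]
```

To row units: 0.56 m is 0.7467, 0.5 m is 0.6667.

Request:
inch_along(offsets={"steps": [[0.05,0.0667,-0.0453,0,0],[0.05,0.1333,-0.0907,0,0],[0.05,0.2,-0.1373,0,0],[0.05,0.2667,-0.1827,0,0],[0.05,0.3333,-0.228,0,0],[0.05,0.4,-0.2733,0,0],[0.05,0.4667,-0.32,0,0],[0.05,0.5333,-0.3653,0,0],[0.05,0.6,-0.4107,0,0],[0.05,0.6667,-0.4573,0,0],[0.05,0.7467,-0.512,0,0],[0.05,0.7467,-0.512,0,0],[0.05,0.7467,-0.512,0,0],[0.05,0.7467,-0.512,0,0]]})

```text
t: 27.38
ee_pos: [0.3502, 0.5777, 0.2809]
tool_rot: [[0.41, 0.912, -0.0], [0.912, -0.41, -0.001], [-0.001, 0.0, -1.0]]
contact_force: [-0.2, -0.6, 0.3]
finger_gap: 0.0497
grasp_force: 0.0
```

```bash
python3 - <<'E'
from meas import *
I={n:eyes.snapshot(n) for n in C}
for n in I: cv2.imwrite(f"pics/{n}_end.png",I[n])
P=dict(square=((.3955,.2722),32),small=((.4465,.083),30),oblong=((.472,-.0877),38),large=((.3715,-.272),38))
for k,(p,r) in P.items():
    h={n:near(mask(I[n]),pix(n,np.array([*p,.064])),r) for n in C}
    for n in C: c,L,th=rect(onz(n,h[n],.064));print(k,n,c.round(1),np.round(L,1),round(th,3))
    print("  tri",(tri(cen(h["top"]),cen(h["side"]))*1000).round(1))
E
```

```text
square top [395.3 270.9] [92.6 90.3] 0.05
square side [395.1 274.2] [92. 92.] 1.618
  tri [393.5 270.   67.6]
small top [445.3  83.2] [72.  70.2] 1.579
small side [445.3  83.9] [72.2 68.8] 2.483
  tri [445.3  83.2  63.7]
oblong top [473.5 -88.5] [122.1  76.2] 1.153
oblong side [472.7 -85.5] [122.5  76.4] 1.153
  tri [473.  -88.2  64.2]
large top [ 371.1 -272.6] [105.9 105.4] 1.579
large side [ 371.6 -270.8] [106.6 104.5] 2.476
  tri [ 370.5 -272.3   63.1]
```

View pics/top_end.png

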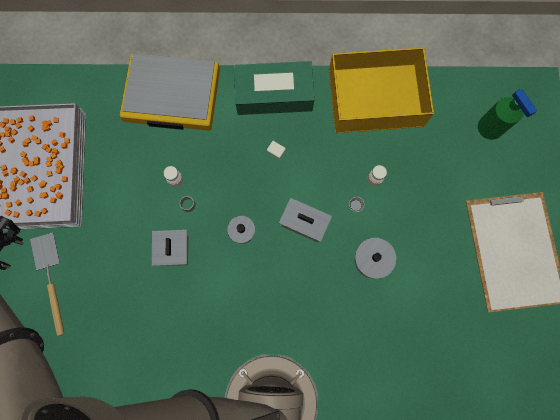

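View pics/side_end.png

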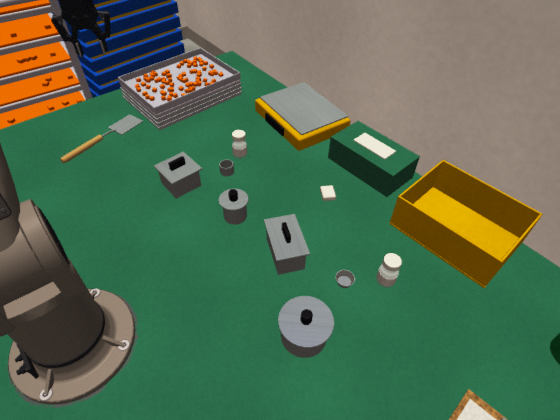

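All four lids sit flat at about 64 mm plate height and are centred within about 2 mm of the measured pots. Square (169,247) and oblong (306,219) are aligned, and both jars are upright at (172,175) and (378,174).

```bash
python3 -c "
from plant import robot, eyes, read_state, sign_off;print(sign_off())"
```

```text
the job is handed in; nothing more can be done
None
```

I put all four lids on their own pots and handed the job in at about 27 s. The final pictures show the lids flat, centred within about 2 mm and aligned, with both jars upright; the sign-off returned no verdict.

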